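# Shut the test port and hold the bleed cam open

## Task

Press the pine cover of the test-port box down until its catch snaps and keeps it shut by itself. Then raise the ball-ended lever of the bleed valve beside it until the lever stands straight up, where its cam lifts the pin highest, and finish while still holding it there: it falls back if let go. Leave the loose things on the counter where they are.

Things in the scene. Friction and masses are not known exactly. Their poses are not given: they have to be found in the camera images.
- port_cover (a joint): opening angle of the pine cover in rad: 0 is fully shut, starts partly open (0.35 to 0.65). A spring makes it pop up again to about 0.3 unless the catch under its front edge has snapped; the catch snaps over the last 10 mm of the front edge's way and needs about 8 to 12 N at the front edge, then the cover meets the box rim, a hard stop
- cover_hinge (a point): hinge line of the cover, fixed on the far rim of the test-port box, at mid width, 70 mm above the counter, at the height of the cover's underside. The box is fixed, 120 mm (its x) by 100 mm (its y) by 70 mm high. The point's axes are the box's: x from the front (catch) edge towards the hinge, y along the hinge line, z up. The cover turns about +y as it opens
- cover_press (a point): where to press: on the cover's top face, at mid width, 17 mm behind its front edge. The cover is a board 135 mm from hinge to front edge, 112 mm wide, 12 mm thick; this point is 118 mm from the hinge line along the board and 12 mm above its underside, so 82 mm above the counter when shut; open, it lies higher and nearer the hinge, as the board turns. Axes turn with the cover (same as the hinge's when shut)
- bleed_cam (a joint): turn of the bleed valve's lever about its level axis in rad: 0 is its lowest stop, with the lever 0.32 rad above level (starts between 0.05 and 0.45); it grows as the lever rises; 1.25 is the lever straight up, the cam's highest lift (the pin has risen 8 mm); beyond that the pin sinks again, far stop at 1.9. A return spring pulls it back with about 3.3 N at the ball when upright, less when lower
- cam_axis (a point): point on the lever's turning axis, in the lever's plane, fixed on the bleed valve, 75 mm above the counter. Its axes are the valve's: y along the turning axis, z up, and the lowered lever points to its -x; the lever turns about +y as it rises. The grey pedestal and the pin stand on the +y side, the pin up to 150 mm above the counter; the fixed base is 120 by 130 mm
- lever_knob (a point): centre of the black ball, 32 mm across, at the lever's end, 115 mm from cam_axis; the lever bar is brass, 11 mm thick. Axes turn with the lever (same as cam_axis at joint value 0). The ball can be gripped from above with the fingers on its two sides along the turning axis, or pushed up
- regulator: loose faded red gas regulator, 95 mm high, 72 mm wide, standing at the back; leave alone; origin at the centre of its underside
- pipe_stub: loose bent copper pipe stub, 22 mm thick, legs 100 and 80 mm, lying flat; leave alone; origin at the centre of its underside
- gauge: loose steel pressure gauge, 80 mm wide, 27 mm high, lying on its back; leave alone; origin at the centre of its underside
- spare_knob: loose spare black knob, 42 mm wide, 30 mm high; leave alone; origin at the centre of its underside
- compound_jar: loose amber jar, 60 mm wide, 70 mm high; leave alone; origin at the centre of its underside
- coupling: loose brass ring coupling, 38 mm wide, 24 mm high; leave alone; origin at the centre of its underside

How it is judged:
By the outcome, as a careful person would: the job done as asked, in the order asked, and still so for the second after the job is handed in, while the arm keeps its last pose, push and grip.
It also fails if it takes over 51 s, if anything falls off the work surface, if the arm or the gripper's body presses on something with over 40 N, if the wrist force passes 120 N, or if a joint passes its speed limit or range.

## Robot

A 6-joint arm with a two-finger parallel gripper is mounted at the origin on the work surface. World frame = base frame: x ahead of the robot, y to its left, z up, the work surface at z = 0. Lengths are in mm, angles in rad, forces in N, time in s.
With the tool pointing down it reaches from about 350 to 775 mm from the base axis. Payload 7.3 kg.
Tool frame: the origin (TCP) lies midway between the tips of the shut fingers; the grasp point (between the pads) lies 19 mm behind it (bot.pinch_z is the distance from the TCP to the grasp point, in mm); z points along the fingers, y is the direction in which the jaws open and shut (so a half turn about z gives the same grasp; the last joint's range is limited). The gripper opens to 92 mm and grips with 3 to 60 N. Pads are 19 mm wide; open, the fingers measure 130 mm over their backs; the gripper's body (75 mm by 190 mm) begins 47 mm behind the grasp point.
Start: joints at [1.075, 0.342, 1.524, -0, 1.275, -0.146], TCP at [179.909, 493.232, 226.741] pointing down, gripper open.
Joint ranges: [-2.53, 2.53], [-0.77, 2.02], [0.04, 2.7], [-1, 4.14], [0.28, 2.66], [-3.11, 3.11]. Speed limits (rad/s): [2.57, 2.57, 3.14, 3.14, 3.14, 3.14].

## Interface

Orientations are given as a unit quaternion [w, x, y, z].
In Python, from plant import bot gives the robot as it stands.
- The arm moves only by the tool carry_out, never from a script. Its argument "series" is text: rows parted by semicolons, each of 7 numbers parted by spaces: the closure, from 0 (fully open) to 1 (shut), then the shift along the tool's x, y, z in m, then the turn, a rotation vector about the tool's x, y, z in degrees. In form: claw dx dy dz ax ay az; .... A call has exactly 8 rows; each row shifts and turns the commanded pose from where the row before left it, along the tool's axes as they then stand; what a row does not reach is not made up. A row lasts 1/10 s, in which the tool goes at most 50 mm and 8.59 degrees, less where a joint would pass 70% of its speed; a pose out of reach is approached as far as the arm can. A call with a gripper value outside its range is refused whole. The fingers move at their own pace and stop on an object; "squeeze" is the grip in N (left out, the last holds). Time passes only in rows, so rows that do not move let the fingers close, or fill a call up. It gives the time, the measured TCP pose, the force and the opening at its end, in the units of the state.
- bot.state(): the state, without advancing time (a new reading comes with each control period).
- bot.get_image(name): name is "scene" or "top"; returns a dict with "pixels" (400x640x3 uint8, red, green, blue), "fx", "fy", "cx", "cy" (pixels), "position" and "rotation" of the camera in the world. Camera axes: x right, y down, z forward; pixel columns grow to the right and rows downward; lengths in mm; the calibration is good to about 2 mm. A picture is of the moment at which its call begins. There is no depth.
- bot.job_done(): hands the job in, once; it reports no verdict.
The state is a dict: "time": time; "joint_positions": joint angles; "joint_velocities": joint speeds; "joint_efforts": joint torques, N m; "eef_pos": TCP position; "eef_rot": TCP orientation; "ft_force": force on the tool from outside, world axes, zero at the start; "moment": the same for the moment, N m; "opening": finger opening in mm.
Only numpy, scipy, OpenCV 4.12 (cv2) and the standard library are available. Lean on these libraries where they do the work, as an engineer would, in place of code of your own. Each camera call takes 0.05 s, during which the arm holds its last target. There are 200 camera calls.

## Working session

There is one attempt and no reset: what is moved stays moved. The work goes in short steps, Python scripts to look and compute and a tool call to move; the robot and the scene stay as the last step left them, time stands still between calls to the robot, and variables do not carry over. Pictures are saved under pics/ and viewed, about 8 in all and at most 12, crops included, and the job is handed in when it is done.

Besides the shell and the picture viewer there is one more tool, called by a JSON object that holds its "method" and its "body". carry_out: Moves the arm, as the interface text tells. Its arguments: {"type":"object","properties":{"series":{"type":"string"},"squeeze":{"type":"number"}},"required":["series"]}

```bash
mkdir -p pics; python3 - <<'E'
from plant import bot
import cv2,pickle
for n in("scene","top"):
    d=bot.get_image(n); pickle.dump(d,open(f"pics/{n}0.pkl","wb"))
    cv2.imwrite(f"pics/{n}0.png",d["pixels"][:,:,::-1])
    print(n,d["fx"],d["fy"],d["cx"],d["cy"],d["position"],d["rotation"])
print(bot.state())
E
```

```text
scene 461.06365834844956 461.06365834844956 325.6268527780316 200.84137641585295 [1423.54414761  269.77278237  928.36926825] [-0.22217787  0.53205404  0.75612361 -0.30956836]
top 400.6193700970978 400.6193700970978 315.2157779763841 195.58506958662576 [ 497.9487594    25.14530139 1039.70207652] [ 0.0349611  -0.69998786  0.71082022 -0.05940829]
{'time': 0.1, 'joint_positions': array([ 1.07501042e+00,  3.42669743e-01,  1.52492406e+00, -1.15479547e-05,
        1.27538042e+00, -1.46010872e-01]), 'joint_velocities': array([ 0.00253029, -0.00103233, -0.00356139, -0.00095305, -0.00103966,
       -0.0003735 ]), 'joint_efforts': array([ 2.30447484e-03, -4.32007349e+01, -2.44695032e+01,  7.20083364e-02,
        5.24999527e-02, -7.93787103e-05]), 'eef_pos': array([179.72558482, 492.8964856 , 226.10488883]), 'eef_rot': array([-2.12646968e-04,  1.73995669e-01,  9.84746175e-01, -6.57266711e-04]), 'ft_force': array([ 0.27094411, -0.51856247, -0.36142562]), 'moment': array([-0.01249116, -0.01933277,  0.03071297]), 'opening': 91.94057252990976}
```

View pics/top0.png

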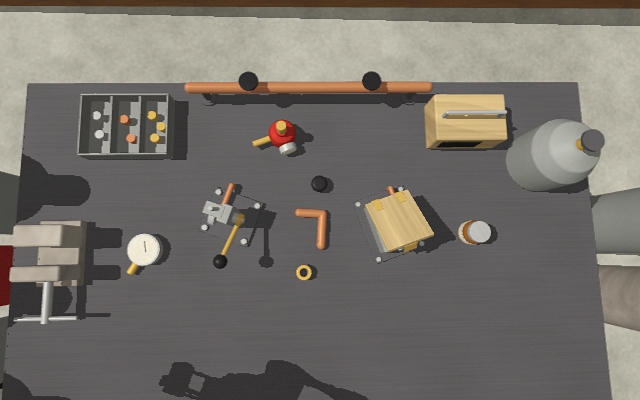

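View pics/scene0.png

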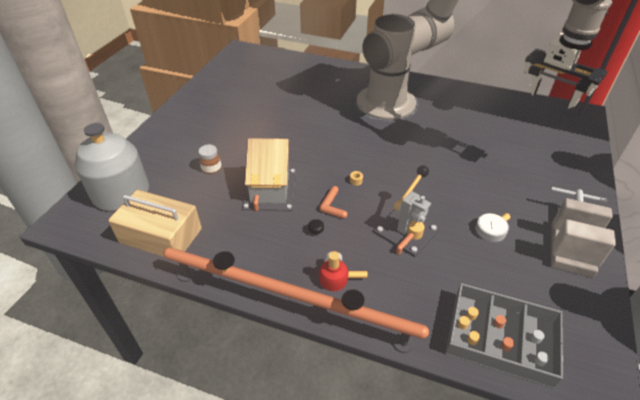

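Top view: the box cover is around (400,220), with hinges at about (377,204) and (404,196). The valve is around (228,212), with its ball at (220,261). The scene view shows the cover at (268,160) and the ball at (423,171). I'll zoom in next.

```bash
python3 - <<'E'
import cv2,numpy as np
t=cv2.imread("pics/top0.png"); s=cv2.imread("pics/scene0.png")
def c(im,x,y,w,h,k): return cv2.resize(im[y:y+h,x:x+w],None,fx=k,fy=k,interpolation=cv2.INTER_CUBIC)
a=np.hstack([c(t,350,180,100,90,4),c(t,190,180,100,90,4)])
b=np.hstack([c(s,220,130,100,90,4),c(s,365,160,100,90,4)])
o=np.vstack([a,b][:1]); cv2.imwrite("pics/ct.png",a); cv2.imwrite("pics/cs.png",b)
cv2.imwrite("pics/c.png",cv2.resize(np.vstack([a,b]),(666,600)) if 0 else np.vstack([a,b])[:720])
E
```

```text
(no output)
```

View pics/ct.png

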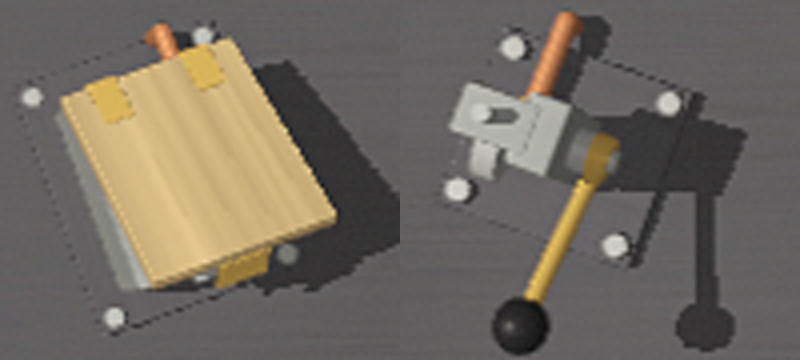

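View pics/cs.png

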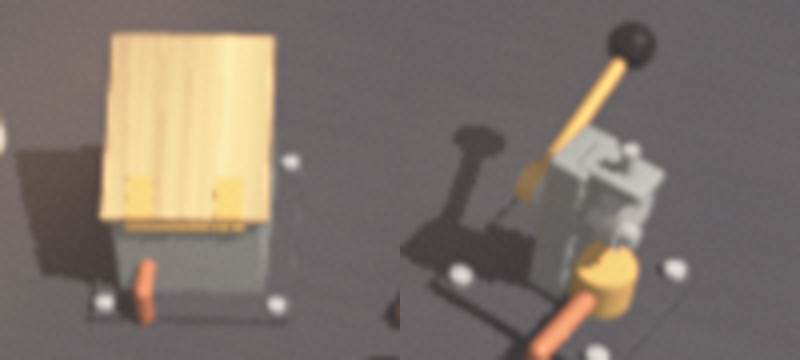

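```bash
cat > h.py <<'E'
import numpy as np,pickle
from scipy.spatial.transform import Rotation as R
from scipy.optimize import least_squares
def q(w): return R.from_quat([w[1],w[2],w[3],w[0]])
def proj(d,P):
    p=q(d["rotation"]).inv().apply(np.atleast_2d(P)-d["position"])
    return np.c_[d["fx"]*p[:,0]/p[:,2]+d["cx"],d["fy"]*p[:,1]/p[:,2]+d["cy"]]
def px(uv,off): return (np.atleast_2d(uv)+.5)/4-.5+np.array(off)
def cover(p,L):  # p=X,Y,yaw,theta of hinge ; L local points in cover frame
    return R.from_euler('z',p[2]).apply(R.from_euler('y',p[3]).apply(L))+[p[0],p[1],70]
def valve(p,L,rot=True):
    L=np.atleast_2d(L); 
    if rot: L=R.from_euler('y',p[3]).apply(L)
    return R.from_euler('z',p[2]).apply(L)+[p[0],p[1],75]
knob=115*np.array([-np.cos(.32),0,np.sin(.32)])
def move(st,pos,rz,ydir):
    """remaining shift (tool axes, mm) and turn (deg) to pos, tool down with jaw axis along world yaw ydir"""
    r=q(st["eef_rot"]); best=None
    for k in (0,np.pi):
        y=np.array([np.cos(ydir+k),np.sin(ydir+k),0]);z=np.array([0,0,-1.]);x=np.cross(y,z)
        v=(r.inv()*R.from_matrix(np.c_[x,y,z])).as_rotvec(degrees=True)
        if best is None or np.linalg.norm(v)<np.linalg.norm(best): best=v
    return r.inv().apply(np.array(pos)-st["eef_pos"]).round(1),best.round(1)
E
python3 - <<'E'
from h import *
from plant import bot
T=pickle.load(open("pics/top0.pkl","rb"));S=pickle.load(open("pics/scene0.pkl","rb"))
C=np.array([[0,56,12],[0,-56,12],[-135,-56,12],[-135,56,12.]])
ot=px([[62,98],[232,40],[336,212],[152,282]],(350,180))
os=px([[270,219],[100,217],[112,34],[276,36]],(220,130))
f=lambda p:np.r_[(proj(T,cover(p,C))-ot).ravel(),(proj(S,cover(p,C))-os).ravel()]
for y0 in(0.3,):
    r=least_squares(f,[500,-150,y0,.5],x_scale=[100,100,1,1]);pc=r.x
    print("cover",pc,r.fun.round(1)); print("press",cover(pc,[[-118,0,12]]),"shut",cover([*pc[:3],0],[[-118,0,12]]))
# valve
bt=px([[521-400,326]],(190,180)); bs=px([[632-400,45]],(365,160))
bolts=px(np.array([[513,47],[668,104],[615,245],[457,190]])-[400,0],(190,180))
sb=px(np.array([[461,274],[676,269]])-[400,0],(365,160))
def g(p):
    X=valve(p,knob); bx,by,sx,sy=p[4:8]
    # bolts: +x+y, +x-y, -x-y, -x+y at z~10
    B=valve(p,np.array([[bx+sx,by+sy,-65],[bx+sx,by-sy,-65],[bx-sx,by-sy,-65],[bx-sx,by+sy,-65]]),False)
    return np.r_[3*(proj(T,X)-bt).ravel(),3*(proj(S,X)-bs).ravel(),(proj(T,B)-bolts).ravel()]
r=least_squares(g,[450,230,-.3,.2,0,0,45,50],x_scale=[100,100,1,1,50,50,50,50]);pv=r.x
print("valve",pv,r.fun.round(1)); print("ball",valve(pv,knob),"upright",valve([*pv[:3],1.25],knob))
# hub projection check
print("axis px top crop",(proj(T,[[pv[0],pv[1],75]])-[190,180])*4+[400,0],"scene",(proj(S,[[pv[0],pv[1],75]])-[365,160])*4+[400,0])
np.savez("fit.npz",pc=pc,pv=pv)
st=bot.state(); print(move(st,cover(pc,[[-118,0,60]])[0],0,pc[2]+np.pi/2)); print(q(st["eef_rot"]).as_matrix().round(2))
E
```

```text
cover [ 6.17860690e+02 -1.82543000e+02  3.28543442e-01  4.94296050e-01] [-0.8 -0.4 -0.7 -1.2  0.   0.7 -0.1  0.3 -0.9 -0.2 -0.1 -0.3  0.1 -0.8
 -0.5 -0.7]
press [[ 524.92936539 -214.22312402  136.54426006]] shut [[ 506.17211781 -220.61743655   82.        ]]
valve [ 5.73614220e+02  1.72661213e+02 -3.57282678e-01  1.02170649e-01
 -2.15784842e-01  3.56466417e+01  4.83001221e+01  5.32983924e+01] [-0.5  0.1 -0.6  0.  -0.1  0.2  0.1 -0.2 -0.1  0.2  0.  -0.2]
ball [[475.3355989  209.34898617 122.12027092]] upright [[573.52842546 172.69324027 189.99996354]]
axis px top crop [[598.79247823 155.15743288]] scene [[532.55082159 180.05326361]]
(array([-584.4, -531.7,   47.9]), array([ -0.1,  -0. , -38.9]))
[[-0.94  0.34 -0.  ]
 [ 0.34  0.94 -0.  ]
 [ 0.   -0.   -1.  ]]
```

The fit residuals are about 1 px or less, and the heights and sizes agree: the cover opening is 0.49 rad, the lever is at 0.10 rad, and the ball is at z = 122. I'll turn the tool first and close the fingers.

{"method": "carry_out", "body": {"series": "1 0 0 0 0 0 -7.8; 1 0 0 0 0 0 -7.8; 1 0 0 0 0 0 -7.8; 1 0 0 0 0 0 -7.8; 1 0 0 0 0 0 -7.7; 1 0 0 0 0 0 0; 1 0 0 0 0 0 0; 1 0 0 0 0 0 0", "squeeze": 30}}

```text
time: 0.9
eef_pos: [179.9, 493.2, 226.6]
eef_rot: [-0.0, -0.163, 0.987, -0.0]
ft_force: [1.1, 0.2, -0.4]
opening: 32.2
```

```bash
cat > n.py <<'E'
from h import *
from plant import bot
f=np.load("fit.npz");pc,pv=f["pc"],f["pv"];st=bot.state()
if __name__=="__main__": print(st["time"],st["eef_pos"].round(1),st["ft_force"].round(1),st["joint_positions"].round(2),move(st,cover(pc,[[-118,0,12]])[0]+[0,0,60],0,pc[2]+np.pi/2))
E
python3 n.py
```

```text
0.9 [179.9 493.2 226.6] [ 1.1  0.2 -0.4] [ 1.07  0.34  1.52  0.    1.28 -0.82] (array([-100. , -780.7,   30.1]), array([-0. , -0. , -0.1]))
```

{"method": "carry_out", "body": {"series": "1 -0.025 -0.042 0 0 0 0; 1 -0.025 -0.042 0 0 0 0; 1 -0.025 -0.042 0 0 0 0; 1 -0.025 -0.042 0 0 0 0; 1 0 -0.048 0 0 0 0; 1 0 -0.048 0 0 0 0; 1 0 -0.048 0 0 0 0; 1 0 -0.048 0 0 0 0"}}

```text
time: 1.7
eef_pos: [391.2, 183.1, 226.9]
eef_rot: [0.0, -0.163, 0.987, 0.0]
ft_force: [0.8, 0.5, -0.6]
opening: 0.8
```

{"method": "carry_out", "body": {"series": "1 0 -0.048 0 0 0 0; 1 0 -0.048 0 0 0 0; 1 0 -0.048 0 0 0 0; 1 0 -0.048 0 0 0 0; 1 0 -0.048 0 0 0 0; 1 0 -0.048 0 0 0 0; 1 0 -0.048 0 0 0 0; 1 0 -0.048 0 0 0 0"}}

```text
time: 2.5
eef_pos: [515.3, -180.6, 226.8]
eef_rot: [0.0, -0.163, 0.987, 0.0]
ft_force: [1.1, 0.4, -0.8]
opening: 0.5
```

```bash
python3 n.py
```

```text
2.5 [ 515.3 -180.6  226.8] [ 1.1  0.4 -0.8] [-0.48  0.38  1.47  0.    1.29 -2.38] (array([  1.7, -35. ,  30.2]), array([ 0. ,  0. , -0.1]))
```

{"method": "carry_out", "body": {"series": "1 0.001 -0.035 0 0 0 0; 1 0.001 0 0.02 0 0 0; 1 0 0 0.02 0 0 0; 1 0 0 0.02 0 0 0; 1 0 0 0.017 0 0 0; 1 0 0 0 0 0 0; 1 0 0 0 0 0 0; 1 0 0 0 0 0 0"}}

```text
time: 3.3
eef_pos: [525.1, -212.6, 150.8]
eef_rot: [0.001, -0.164, 0.987, -0.001]
ft_force: [0.3, -0.2, -0.0]
opening: 0.7
```

{"method": "carry_out", "body": {"series": "1 0.004 0 0.008 0 0 0; 1 0.004 0 0.008 0 0 0; 1 0.003 0 0.007 0 0 0; 1 0.003 0 0.007 0 0 0; 1 0.002 0 0.006 0 0 0; 1 0.002 0 0.006 0 0 0; 1 0.001 0 0.005 0 0 0; 1 0.001 0 0.005 0 0 0"}}

```text
time: 4.1
eef_pos: [505.4, -218.7, 97.3]
eef_rot: [-0.0, -0.164, 0.986, 0.0]
ft_force: [-0.9, -0.4, 2.0]
opening: 0.3
```

```bash
python3 - <<'E'
from n import *
print(st["eef_pos"].round(1),st["ft_force"].round(1),move(st,cover([*pc[:3],0],[[-118,0,12]])[0],0,pc[2]+np.pi/2))
E
```

```text
[ 505.4 -218.7   97.3] [-0.9 -0.4  2. ] (array([-0.1, -2.1, 15.3]), array([ 0., -0.,  0.]))
```

{"method": "carry_out", "body": {"series": "1 0 -0.002 0.003 0 0 0; 1 0 0 0.003 0 0 0; 1 0 0 0.002 0 0 0; 1 0 0 0.002 0 0 0; 1 0 0 0.002 0 0 0; 1 0 0 0.002 0 0 0; 1 0 0 0.001 0 0 0; 1 0 0 0 0 0 0"}}

```text
time: 4.9
eef_pos: [506.3, -220.7, 82.6]
eef_rot: [0.0, -0.164, 0.986, -0.0]
ft_force: [-0.4, -1.0, 1.7]
opening: 0.7
```

{"method": "carry_out", "body": {"series": "1 0 0 0.001 0 0 0; 1 0 0 0.001 0 0 0; 1 0 0 0 0 0 0; 1 0 0 0 0 0 0; 1 0 0 0 0 0 0; 1 0 0 0 0 0 0; 1 0 0 0 0 0 0; 1 0 0 0 0 0 0"}}

```text
time: 5.7
eef_pos: [506.4, -220.8, 81.9]
eef_rot: [0.0, -0.164, 0.986, -0.0]
ft_force: [-4.5, 0.2, 12.8]
opening: 0.4
```

```bash
python3 - <<'E'
from h import *
from plant import bot
import cv2
o=[]
for n,x,y in(("top",340,170),("scene",210,110)):
    d=bot.get_image(n)
    o.append(cv2.resize(d["pixels"][y:y+120,x:x+120,::-1],None,fx=3,fy=3,interpolation=cv2.INTER_CUBIC))
cv2.imwrite("pics/p1.png",np.hstack(o)); st=bot.state(); print(st["eef_pos"],st["ft_force"])
E
```

```text
[ 506.3982323  -220.77142299   81.88100828] [-4.38883632  1.23847427 12.31094019]
```

View pics/p1.png

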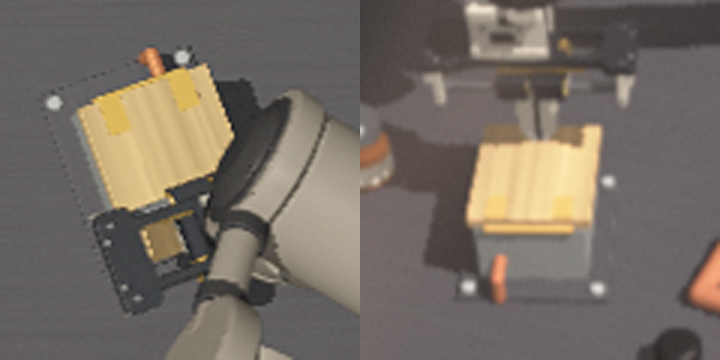

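The cover is down at z = 81.9, and force is building at the stop (12.8 N). I'll push a little harder, then lift off and check.

{"method": "carry_out", "body": {"series": "1 0 0 0.0005 0 0 0; 1 0 0 0.0005 0 0 0; 1 0 0 0.0005 0 0 0; 1 0 0 0 0 0 0; 1 0 0 0 0 0 0; 1 0 0 0 0 0 0; 1 0 0 0 0 0 0; 1 0 0 0 0 0 0"}}

```text
time: 6.6
eef_pos: [506.5, -220.8, 81.6]
eef_rot: [0.001, -0.164, 0.986, -0.001]
ft_force: [-7.0, 2.4, 21.4]
opening: 0.5
```

{"method": "carry_out", "body": {"series": "1 0 0 -0.003 0 0 0; 1 0 0 -0.005 0 0 0; 1 0 0 -0.01 0 0 0; 1 0 0 -0.02 0 0 0; 1 0 0 -0.04 0 0 0; 1 0 0 -0.04 0 0 0; 1 0 0.045 -0.01 0 0 0; 1 0 0.045 0 0 0 0"}}

```text
time: 7.4
eef_pos: [478.0, -135.6, 209.6]
eef_rot: [0.002, -0.163, 0.987, -0.001]
ft_force: [-0.5, 0.0, 0.0]
opening: 0.5
```

{"method": "carry_out", "body": {"series": "0.2 0 0.045 0 0 0 7.0; 0.2 0 0.04 0 0 0 7.0; 0.2 0 0.04 0 0 0 7.0; 0.2 0 0.04 0 0 0 7.0; 0.2 0 0.04 0 0 0 7.0; 0.2 0 0.04 0 0 0 4.0; 0.2 0 0 0 0 0 0; 0.2 0 0 0 0 0 0"}}

```text
time: 8.2
eef_pos: [469.8, 104.7, 207.3]
eef_rot: [-0.0, 0.173, 0.985, -0.0]
ft_force: [0.2, -0.5, 0.6]
opening: 59.8
```

```bash
python3 - <<'E'
from n import *
import cv2
o=[]
for n,x,y in(("top",340,170),("scene",210,110)):
    d=bot.get_image(n);cv2.imwrite(f"pics/{n}2.png",d["pixels"][:,:,::-1])
    o.append(cv2.resize(d["pixels"][y:y+120,x:x+120,::-1],None,fx=3,fy=3,interpolation=cv2.INTER_CUBIC))
    C=np.array([[0,56,12],[0,-56,12],[-135,-56,12],[-135,56,12.]])
    for th in(0,.3): print(n,th,((proj(d,cover([*pc[:3],th],C))-[x,y])*3+[0 if n=="top" else 360,0]).round().tolist())
cv2.imwrite("pics/p2.png",np.hstack(o)); st=bot.state()
print(st["time"],st["eef_pos"].round(1),st["joint_positions"].round(2),move(st,valve(pv,knob)[0]+[0,0,60],0,pv[2]+np.pi/2),q(st["eef_rot"]).as_matrix().round(2))
E
```

```text
top 0 [[76.0, 108.0], [204.0, 62.0], [266.0, 219.0], [136.0, 267.0]]
top 0.3 [[74.0, 104.0], [202.0, 58.0], [277.0, 206.0], [142.0, 256.0]]
scene 0 [[589.0, 217.0], [464.0, 215.0], [483.0, 120.0], [599.0, 122.0]]
scene 0.3 [[589.0, 220.0], [464.0, 218.0], [478.0, 94.0], [597.0, 96.0]]
8.3 [469.7 103.3 207.3] [ 0.06  0.28  1.67 -0.    1.19 -1.16] (array([ 31.2, 101.5,  25.1]), array([-0. , -0. ,  0.3])) [[-0.94  0.34 -0.  ]
 [ 0.34  0.94 -0.  ]
 [ 0.   -0.   -1.  ]]
```

View pics/p2.png

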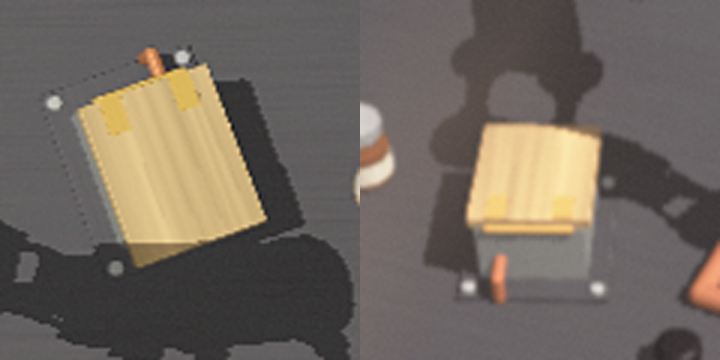

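With the arm away, the cover's corners match the predicted angle of 0, so the catch is holding. Next is the ball.

{"method": "carry_out", "body": {"series": "0.2 0.008 0.04 0 0 0 0; 0.2 0.008 0.04 0 0 0 0; 0.2 0.015 0.021 0 0 0 0; 0.2 0 0 0.02 0 0 0; 0.2 0 0 0.02 0 0 0; 0.2 0 0 0 0 0 0; 0.2 0 0 0 0 0 0; 0.2 0 0 0 0 0 0"}}

```text
time: 9.1
eef_pos: [476.4, 208.9, 168.4]
eef_rot: [0.001, 0.175, 0.984, 0.0]
ft_force: [0.7, -0.2, 0.2]
opening: 73.3
```

```bash
python3 - <<'E'
from n import *
import cv2
o=[]
for n,x,y in(("top",180,180),("scene",365,110)):
    d=bot.get_image(n)
    o.append(cv2.resize(d["pixels"][y:y+120,x:x+120,::-1],None,fx=3,fy=3,interpolation=cv2.INTER_CUBIC))
    P=np.vstack([valve(pv,knob),st["eef_pos"]]); print(n,((proj(d,P)-[x,y])*3+[0 if n=="top" else 360,0]).round().tolist())
cv2.imwrite("pics/p3.png",np.hstack(o)); st=bot.state()
print(st["time"],st["opening"],st["eef_pos"].round(1),move(st,valve(pv,knob)[0]-[0,0,19],0,pv[2]+np.pi/2))
E
```

```text
top [[119.0, 243.0], [107.0, 244.0]]
scene [[532.0, 183.0], [540.0, 143.0]]
9.2 73.25339145501852 [476.2 209.2 168.3] (array([ 1. , -0.2, 65.2]), array([0.1, 0.1, 0.3]))
```

View pics/p3.png

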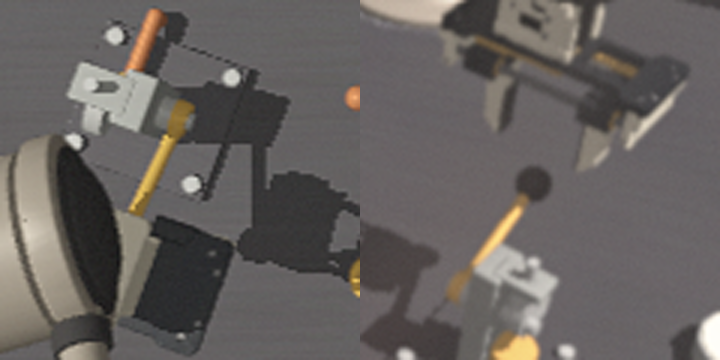

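The fingers straddle the ball, which is at (533,184) in the scene half. Descend and grip.

{"method": "carry_out", "body": {"series": "0.2 0.001 0 0.015 0 0 0; 0.2 0 0 0.015 0 0 0; 0.2 0 0 0.015 0 0 0; 0.2 0 0 0.012 0 0 0; 0.2 0 0 0.008 0 0 0; 0.2 0 0 0 0 0 0; 0.2 0 0 0 0 0 0; 0.2 0 0 0 0 0 0", "squeeze": 30}}

```text
time: 10.0
eef_pos: [475.1, 210.0, 102.9]
eef_rot: [0.001, 0.175, 0.985, 0.0]
ft_force: [-0.2, 0.1, -0.7]
opening: 73.4
```

{"method": "carry_out", "body": {"series": "1 0 0 0 0 0 0; 1 0 0 0 0 0 0; 1 0 0 0 0 0 0; 1 0 0 0 0 0 0; 1 0 0 0 0 0 0; 1 0 0 0 0 0 0; 1 0 0 0 0 0 0; 1 0 0 0 0 0 0"}}

```text
time: 10.8
eef_pos: [474.3, 209.3, 102.1]
eef_rot: [-0.0, 0.175, 0.985, -0.0]
ft_force: [-1.7, -4.2, 0.5]
opening: 30.6
```

```bash
python3 - <<'E'
from n import *
t=st["eef_pos"]+[0,0,19]; print(st["eef_pos"].round(1),st["opening"],st["ft_force"].round(1),q(st["eef_rot"]).as_matrix().round(3).tolist())
print("grasp in valve frame",R.from_euler('z',-pv[2]).apply(t-[pv[0],pv[1],75]).round(1), valve(pv,knob))
a0=.32+pv[3]
P=[115*np.array([-np.cos(a),np.sin(a)]) for a in np.r_[np.linspace(a0,1.57,17)]]
print(np.diff(P,axis=0).round(1).tolist())
E
```

```text
[474.3 209.3 102.1] 30.558286772676013 [-1.7 -4.2  0.5] [[-0.939, 0.344, -0.001], [0.344, 0.939, -0.001], [0.001, -0.001, -1.0]]
grasp in valve frame [-105.9   -0.4   46.1] [[475.3355989  209.34898617 122.12027092]]
[[3.6, 7.4], [4.2, 7.1], [4.7, 6.8], [5.1, 6.4], [5.6, 6.1], [6.0, 5.6], [6.4, 5.2], [6.8, 4.7], [7.1, 4.2], [7.4, 3.7], [7.6, 3.2], [7.8, 2.6], [8.0, 2.1], [8.1, 1.5], [8.2, 0.9], [8.2, 0.3]]
```

{"method": "carry_out", "body": {"series": "1 -0.0036 0 -0.0074 0 0 0; 1 -0.0042 0 -0.0071 0 0 0; 1 -0.0047 0 -0.0068 0 0 0; 1 -0.0051 0 -0.0064 0 0 0; 1 -0.0056 0 -0.0061 0 0 0; 1 -0.006 0 -0.0056 0 0 0; 1 -0.0064 0 -0.0052 0 0 0; 1 -0.0068 0 -0.0047 0 0 0"}}

```text
time: 11.6
eef_pos: [513.9, 194.7, 151.5]
eef_rot: [-0.001, 0.175, 0.985, -0.001]
ft_force: [-1.3, -4.2, -5.4]
opening: 30.2
```

```bash
cat > v.py <<'E'
from n import *
t=st["eef_pos"]+[0,0,19]; g=R.from_euler('z',-pv[2]).apply(t-[pv[0],pv[1],75])
print(st["time"],"grasp",g.round(1),"r",np.hypot(g[0],g[2]).round(1),"q",np.arctan2(g[2],-g[0])-.32,"F",R.from_euler('z',-pv[2]).apply(st["ft_force"]).round(1),st["opening"])
E
python3 v.py
```

```text
11.6 grasp [-63.7  -0.3  95.5] r 114.8 q 0.6626590569187796 F [ 0.3 -4.4 -5.4] 30.209821273037406
```

{"method": "carry_out", "body": {"series": "1 -0.0071 0 -0.0042 0 0 0; 1 -0.0074 0 -0.0037 0 0 0; 1 -0.0076 0 -0.0032 0 0 0; 1 -0.0078 0 -0.0026 0 0 0; 1 -0.008 0 -0.0021 0 0 0; 1 -0.0081 0 -0.0015 0 0 0; 1 -0.0082 0 -0.0009 0 0 0; 1 -0.0082 0 -0.0003 0 0 0"}}

```text
time: 12.4
eef_pos: [571.8, 173.2, 170.4]
eef_rot: [-0.002, 0.175, 0.985, -0.001]
ft_force: [-8.4, -4.2, 1.1]
opening: 30.1
```

{"method": "carry_out", "body": {"series": "1 0 0 0 0 0 0; 1 0 0 0 0 0 0; 1 0 0 0 0 0 0; 1 0 0 0 0 0 0; 1 0 0 0 0 0 0; 1 0 0 0 0 0 0; 1 0 0 0 0 0 0; 1 0 0 0 0 0 0"}}

```text
time: 13.2
eef_pos: [572.1, 173.0, 170.5]
eef_rot: [-0.001, 0.175, 0.985, -0.001]
ft_force: [-5.4, -5.2, 1.3]
opening: 30.1
```

```bash
python3 v.py; python3 - <<'E'
from n import *
import cv2
o=[]
for n,x,y in(("top",180,150),("scene",365,90)):
    d=bot.get_image(n);cv2.imwrite(f"pics/{n}4.png",d["pixels"][:,:,::-1])
    o.append(cv2.resize(d["pixels"][y:y+130,x:x+130,::-1],None,fx=3,fy=3,interpolation=cv2.INTER_CUBIC))
    P=np.vstack([valve([*pv[:3],1.25],knob),[pv[0],pv[1],75]]); print(n,((proj(d,P)-[x,y])*3+[0 if n=="top" else 390,0]).round().tolist())
cv2.imwrite("pics/p4.png",np.hstack(o))
E
```

```text
13.2 grasp [ -1.5  -0.2 114.5] r 114.5 q 1.2373215014817398 F [-3.3 -6.7  1.3] 30.05779323838596
top [[154.0, 194.0], [179.0, 206.0]]
scene [[506.0, 245.0], [489.0, 345.0]]
```

View pics/p4.png

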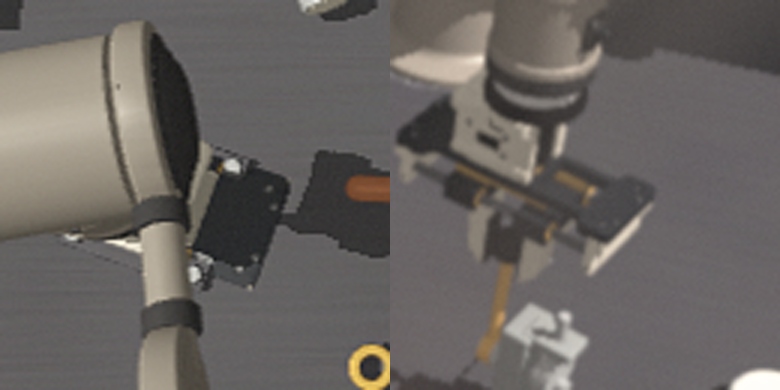

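The lever is upright in the image: the bar runs from about (487,350) to the ball at (506,245), as predicted. The force along valve x is −3.3 N, which matches the spring. I'll nudge 1 mm to centre it.

{"method": "carry_out", "body": {"series": "1 -0.001 -0.0003 0 0 0 0; 1 0 0 0 0 0 0; 1 0 0 0 0 0 0; 1 0 0 0 0 0 0; 1 0 0 0 0 0 0; 1 0 0 0 0 0 0; 1 0 0 0 0 0 0; 1 0 0 0 0 0 0"}}

```text
time: 14.1
eef_pos: [572.7, 172.8, 170.4]
eef_rot: [-0.001, 0.175, 0.985, -0.0]
ft_force: [-5.6, -4.2, 1.4]
opening: 30.4
```

```bash
python3 v.py; python3 - <<'E'
from n import *
import cv2
d=bot.get_image("top"); a=cv2.imread("pics/top2.png"); C=np.array([[0,56,12],[0,-56,12],[-135,-56,12],[-135,56,12.]])
b=d["pixels"][:,:,::-1].copy(); cv2.imwrite("pics/fin.png",b)
E
```

```text
14.1 grasp [ -0.9  -0.2 114.4] r 114.4 q 1.2431829607783993 F [-3.8 -5.8  1.4] 30.362651102724456
```

View pics/fin.png

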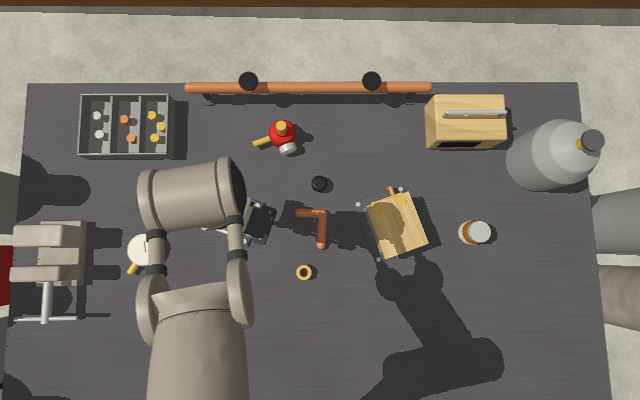

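The cover is still shut: its front corners are near (429,243) and (386,260). The loose items sit where they were, and the lever is held upright, so I'm handing the job in.

```bash
python3 -c "
from plant import bot
print(bot.job_done())"
```

```text
the job is handed in; nothing more can be done
None
```

I shut the cover first, then raised the bleed valve's lever until it stood straight up. I handed the job in at about 14 s, with the ball still gripped at a 30 N setting.

- **Cover:** I pressed it down to the rim, where the force reached about 21 N. After I lifted off, its corners in both cameras matched the fully shut position (angle 0), and it was still shut in the last picture.
- **Lever:** the last reading put it at about 1.243 rad, against 1.25 for straight up. That rests on my fit of the axis position, which could be off by 1–3 mm (about 0.01–0.03 rad). The force along the pull of the return spring was about 3.8 N, against the 3.3 N given.
- **Loose things:** in the last top view they all looked unmoved, though the arm partly hid the gauge.
- **What didn't quite agree:** a sideways force of about 6 N stayed on the grip along the lever's turning axis. I left it because it was small. The highest force I read was about 23 N, well within the limits.

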